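Line up the bar measures by pour size

ROBOT

A 6-joint arm with a two-finger parallel gripper is mounted at the origin on the work surface. World frame = base frame: x ahead of the robot, y to its left, z up, the work surface at z = 0. Lengths are in mm, angles in rad, forces in N, time in s.
With the tool pointing down it reaches from about 350 to 850 mm from the base axis. Payload 8.1 kg.
Tool frame: the origin (TCP) lies on the front face of the gripper's body, between the roots of the fingers; the fingertips stand 84 mm ahead of it and the grasp point (between the pads) lies 65 mm ahead of it; z points along the fingers, y is the line along which they close (so a half turn about z gives the same grasp; the last joint's range is limited). The gripper opens to 93 mm and grips with 3 to 60 N. Pads are 15 mm wide; open, the fingers measure 128 mm over their backs; the gripper's body (75 mm by 188 mm) begins 65 mm behind the grasp point.
Start: joints at [-1.225, 0.13, 1.488, -0, 1.523, -0.085], TCP at [250.579, -545.175, 302.735] pointing down, gripper open.
Joint ranges: [-2.96, 2.96], [-0.89, 2.26], [0.02, 2.5], [-1.34, 4.48], [0, 2.73], [-2.66, 2.66]. Speed limits (rad/s): [2.39, 2.39, 2.79, 3.14, 3.14, 3.14].

INTERFACE

Orientations are given as a 3x3 rotation matrix whose columns are the frame's x, y, z axes.
In Python, from workcell import status, get_image, camera_info, order gives the robot as it stands.
- The arm moves only by the tool arm_command, never from a script. Its argument "targets" is a list of rows, each a list of 7 numbers: the shift along the tool's x, y, z in m, then the turn, a rotation vector about the tool's x, y, z in degrees, then the finger opening in m, from 0 to 0.093. In form: [[tx, ty, tz, rx, ry, rz, grip], ...]. A call has 1 to 8 rows; each row is the pose to reach, as a shift and turn from the pose commanded when the call began, along the tool's axes at that moment; what a row does not reach only later rows make up. A row lasts 1/10 s, in which the tool goes at most 50 mm and 8.59 degrees, less where a joint would pass 70% of its speed; a pose out of reach is approached as far as the arm can. A call with a gripper value outside its range is refused whole. The fingers move at their own pace and stop on an object; the grip force is fixed at half the most. Time passes only in rows, so rows that repeat a pose let the fingers close. It gives the time, the measured TCP pose, the force, the opening and the grip force at its end, in the units of the state.
- status.observe(): the state, without advancing time (a new reading comes with each control period).
- get_image(name): name is "scene" or "top"; returns (picture, depth): 384x512x3 uint8, red, green, blue; 384x512 float32, mm along the optical axis (not along the pixel's ray), 0 where there is no reading.
- camera_info(name): a dict with "fx", "fy", "cx", "cy" (pixels), "extrinsics" (4x4, takes a point from camera to world coordinates). Camera axes: x right, y down, z forward; pixel columns grow to the right and rows downward; lengths in mm; the calibration is good to about 2 mm. A picture is of the moment at which its call begins. camera_info takes no time and is no camera call.
- order.sign_off(): hands the job in; it is judged then, once.
The state is a dict: "clock": time; "joint_pos": joint angles; "qvel": joint speeds; "tau": joint torques, N m; "tcp_pos": TCP position; "orientation": TCP orientation; "contact_force": force on the tool from outside, world axes, zero at the start; "moment": the same for the moment, N m; "width": opening from 0.0 (shut) to 1.0 (fully open); "grip_force": force on a finger pad.
Only numpy, scipy, OpenCV 4.12 (cv2) and the standard library are available. Lean on these libraries where they do the work, as an engineer would, in place of code of your own. Each camera call takes 0.05 s, during which the arm holds its last target. There are 200 camera calls.

TASK

Guests at the tasting counter choose their pour by size: line up the four steel measures on the wooden board from smallest to largest, one standing upright, mouth up, on the middle of each cork disc, with the smallest on the disc next to the white tent card. Leave the tent card and the tasting glass standing where they are.

Things in the scene. Friction and masses are not known exactly. Their poses are not given: they have to be found in the camera images.
- measure_15: the smallest of four loose round bar measures: an open, upright cup of plain grey steel, 32 mm across the rim, 26 mm across the foot (straight taper), 34 mm high, wall 2.5 mm, about 30 g. Origin at the centre of its foot (underside), z up its axis. At the start it stands mouth up on the counter (z = 0) beside the board.
- measure_30: the second smallest of four loose round bar measures: an open, upright cup of plain grey steel, 40 mm across the rim, 34 mm across the foot (straight taper), 44 mm high, wall 2.5 mm, about 45 g. Origin at the centre of its foot (underside), z up its axis. At the start it stands mouth up on the counter (z = 0) beside the board.
- measure_60: the second largest of four loose round bar measures: an open, upright cup of plain grey steel, 48 mm across the rim, 42 mm across the foot (straight taper), 54 mm high, wall 2.5 mm, about 65 g. Origin at the centre of its foot (underside), z up its axis. At the start it stands mouth up on the counter (z = 0) beside the board.
- measure_100: the largest of four loose round bar measures: an open, upright cup of plain grey steel, 58 mm across the rim, 52 mm across the foot (straight taper), 64 mm high, wall 2.5 mm, about 95 g. Origin at the centre of its foot (underside), z up its axis. At the start it stands mouth up on the counter (z = 0) beside the board.
- disc_a: one of four fixed cork discs in a straight row, 72 mm apart centre to centre, 68 mm across; this is the one at the end of the row nearest the robot. It lies on a fixed dark brown wooden board, 460 x 110 mm, 18 mm thick, which points away from the robot, turned up to 0.35 rad either way. Origin at the centre of its underside, 18 mm above the counter; its top is 2 mm higher, 20 mm above the counter. x runs along the row, away from the robot.
- disc_b: one of four fixed cork discs in a straight row, 72 mm apart centre to centre, 68 mm across; this is the one second from the robot. Same board, size and axes as disc_a. Origin at the centre of its underside, 18 mm above the counter; its top is 2 mm higher, 20 mm above the counter.
- disc_c: one of four fixed cork discs in a straight row, 72 mm apart centre to centre, 68 mm across; this is the one third from the robot. Same board, size and axes as disc_a. Origin at the centre of its underside, 18 mm above the counter; its top is 2 mm higher, 20 mm above the counter.
- disc_d: one of four fixed cork discs in a straight row, 72 mm apart centre to centre, 68 mm across; this is the one at the end of the row farthest from the robot. Same board, size and axes as disc_a. Origin at the centre of its underside, 18 mm above the counter; its top is 2 mm higher, 20 mm above the counter.
- tent_card: folded white tent card with a yellow band, 70 mm wide across the board, 37 mm deep along it, 48 mm high, loose, about 40 g. It stands on one end of the board, in line with the row, 84 mm beyond the centre of the end disc, sometimes at the near end, sometimes at the far end. Origin at the centre of its underside.
- tasting_glass: small clear footed tasting glass, 48 mm at the widest, 74 mm high, loose, about 110 g. It stands on the other end of the board, 84 mm beyond the end disc there. Origin at the centre of its foot.

How it is judged:
By the outcome, as a careful person would: the job done as asked, in the order asked, and still so for the second after the job is handed in, with the robot touching nothing.
It also fails if it takes over 104 s, if anything falls off the work surface, if the arm or the gripper's body presses on something with over 40 N, if the wrist force passes 120 N, or if a joint passes its speed limit or range.

## Working session

There is one attempt and no reset: what is moved stays moved. The work goes in short steps, Python scripts to look and compute and a tool call to move; the robot and the scene stay as the last step left them, time stands still between calls to the robot, and variables do not carry over. Pictures are saved under pics/ and viewed, at most 14 in all, crops included, and the job is handed in when it is done.

Besides the shell and the picture viewer there is one more tool, called after "Emit:" in YAML: its name, and indented under it one key for each argument. arm_command: Moves the arm, as the interface text tells. Its arguments: {"type":"object","properties":{"targets":{"type":"array","items":{"type":"array","items":{"type":"number"}}}},"required":["targets"]}

```bash
mkdir -p pics; ls; python3 - <<'E'
from workcell import status, get_image, camera_info
import cv2,numpy as np
np.set_printoptions(precision=3,suppress=True)
for n in("scene","top"):
    p,d=get_image(n); cv2.imwrite(f"pics/{n}0.png",p[:,:,::-1]); np.savez(f"{n}0.npz",p=p,d=d)
    c=camera_info(n); print(n,c["fx"],c["fy"],c["cx"],c["cy"]); print(np.array(c["extrinsics"]))
s=status.observe(); print(s)
E
```

```text
pics
scene 493.72430750160646 493.72430750160646 254.3117108183761 191.3177450486448
[[  -0.467    0.479   -0.743 1357.045]
 [   0.884    0.259   -0.389  438.61 ]
 [   0.006   -0.839   -0.545  634.831]
 [   0.       0.       0.       1.   ]]
top 481.93034933726665 481.93034933726665 255.51755760584012 191.63037660779904
[[  -0.017   -0.997    0.076  477.79 ]
 [  -1.       0.017    0.004   11.58 ]
 [  -0.005   -0.076   -0.997 1209.032]
 [   0.       0.       0.       1.   ]]
{'clock': 0.1, 'joint_pos': array([-1.225,  0.131,  1.489, -0.   ,  1.523, -0.085]), 'qvel': array([-0.001, -0.   , -0.001,  0.   ,  0.001, -0.002]), 'tau': array([  0.001, -56.134, -49.31 ,   0.077,   0.029,  -0.   ]), 'tcp_pos': array([ 250.419, -544.824,  301.802]), 'orientation': array([[ 0.909,  0.418, -0.001],
       [ 0.418, -0.909,  0.002],
       [ 0.   , -0.002, -1.   ]]), 'contact_force': array([-0.159,  0.323, -0.051]), 'moment': array([0.045, 0.023, 0.004]), 'grip_force': 0.0, 'width': 1.0030681220158888}
```

View pics/top0.png

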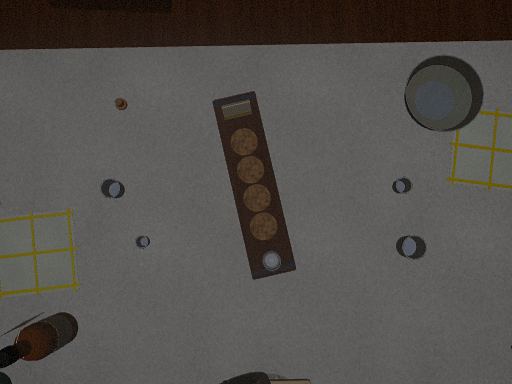

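View pics/scene0.png

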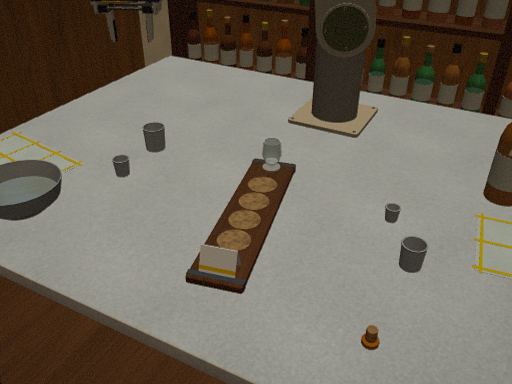

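```bash
cat > h.py <<'E'
import numpy as np, cv2
from workcell import get_image, camera_info, status
np.set_printoptions(precision=1,suppress=True)
def world(n,d):
    c=camera_info(n);E=np.array(c["extrinsics"]);v,u=np.indices(d.shape)
    P=np.stack([(u-c["cx"])/c["fx"]*d,(v-c["cy"])/c["fy"]*d,d],-1)@E[:3,:3].T+E[:3,3]
    P[d<=0]=np.nan; return P
def ray(n,u,v,z):
    c=camera_info(n);E=np.array(c["extrinsics"])
    r=E[:3,:3]@np.array([(u-c["cx"])/c["fx"],(v-c["cy"])/c["fy"],1]);return (E[:3,3]+r*(z-E[2,3])/r[2])
E
python3 - <<'E'
from h import *
for n in("top","scene"):
    f=np.load(n+"0.npz");P=world(n,f["d"]);m=np.nan_to_num((P[...,2]>12)&(P[...,2]<110)&(P[...,0]>250)&(P[...,0]<830)&(abs(P[...,1])<450)).astype(np.uint8)
    k,L,S,C=cv2.connectedComponentsWithStats(m)
    for i in range(1,k):
        if S[i,4]<20: continue
        q=P[L==i]; lo,hi=np.nanpercentile(q,[1,99],axis=0); top=q[q[:,2]>hi[2]-8]
        print(n,S[i],"lo",lo,"hi",hi,"topmid",(top.min(0)+top.max(0))/2,"ext",np.ptp(top,axis=0))
    hsv=cv2.cvtColor(f["p"],cv2.COLOR_RGB2HSV)
    cork=((hsv[...,0]>8)&(hsv[...,0]<25)&(hsv[...,1]>110)&(hsv[...,2]>60)).astype(np.uint8)
    cork=cv2.morphologyEx(cork,cv2.MORPH_CLOSE,np.ones((5,5)))
    cork=cv2.morphologyEx(cork,cv2.MORPH_OPEN,np.ones((7,7)))
    k,L,S,C=cv2.connectedComponentsWithStats(cork)
    for i in range(1,k):
        if S[i,4]>150 and 120<C[i][1]<260 and 200<C[i][0]<300:
            cn=max(cv2.findContours((L==i).astype(np.uint8),0,1)[0],key=cv2.contourArea);e=cv2.fitEllipse(cn)
            print(n,"disc",e,ray(n,*e[0],20))
E
```

```text
top [404  80  46  52 498] lo [ 702.1 -449.3   12.7] hi [ 829.2 -347.6   73.9] topmid [ 763.8 -397.8   70.2] ext [124.3 102.7   8.3]
top [ 213   91   83  188 8025] lo [368.1 -65.5  12.8] hi [810.3 107.6  76.6] topmid [581.3  13.   83.2] ext [399.5 107.5  27.4]
top [115  98   9  10  67] lo [789.8 345.3  13.6] hi [808.2 362.2  38.2] topmid [799.5 353.5  34.5] ext [16.2 17.3  7.8]
top [393 177  19  17 160] lo [ 558.2 -361.8   12.7] hi [ 595.9 -323.7   47.2] topmid [ 576.5 -342.5   43.9] ext [39.3 39.1  9.5]
top [100 178  24  20 251] lo [559.1 344.8  12.4] hi [605.1 390.9  57.6] topmid [582.2 367.8  54.7] ext [46.7 46.9 10.2]
top [135 235  14  14  92] lo [435.1 280.8  12.6] hi [466.5 311.7  37. ] topmid [450.7 296.2  33.2] ext [31.7 32.2  7.9]
top [397 235  30  25 380] lo [ 399.6 -383.3   12.9] hi [ 455.8 -327.1   67.3] topmid [ 427.6 -355.3   64.3] ext [56.6 57.4  9.7]
top disc ((253.5456085205078, 184.1468505859375), (26.09674072265625, 130.9088134765625), 167.0612030029297) [587.1  20.9  20. ]
scene [142 122  23  27 523] lo [ 398.8 -380.2   12.7] hi [ 456.4 -324.1   65.8] topmid [ 428.
[... 226 characters left out ...]
6.6 -320.5   46.2] topmid [ 577.  -340.5   42.8] ext [43.2 44.3  8.9]
scene [ 27 161  35  57 882] lo [ 702.3 -448.7   13. ] hi [ 828.7 -344.8   71.5] topmid [ 764.9 -396.8   68.2] ext [128.5 106.3   9.3]
scene [385 203  16  17 216] lo [434.8 284.1  12.3] hi [466.8 313.2  35.6] topmid [451.  298.2  32. ] ext [33.  30.9  8.5]
scene [400 236  29  33 749] lo [558.2 347.9  12.6] hi [606.  392.3  56.3] topmid [582.2 369.9  53. ] ext [50.9 47.9  9.3]
scene [365 325  14  18 194] lo [791.5 348.3  12.7] hi [809.5 365.7  36.2] topmid [800.3 356.9  32.2] ext [19.  17.4  8. ]
scene disc ((248.6163787841797, 216.552490234375), (52.34824752807617, 131.5345458984375), 26.103355407714844) [610.8  34.4  20. ]
```

```bash
python3 - <<'E'
from h import *
for n in("top","scene"):
    f=np.load(n+"0.npz");P=world(n,f["d"])
    z=P[...,2];m=np.nan_to_num((z>14)&(z<110)&(abs(P[...,1])<130)&(P[...,0]>300)&(P[...,0]<850))
    q=P[m.astype(bool)][:,:2].astype(np.float32);
    print(n,cv2.minAreaRect(q))
    V=f["p"].max(2); b=V[m.astype(bool)]
    t,_=cv2.threshold(b.reshape(-1,1),0,255,cv2.THRESH_OTSU)
    dm=((V>t)&m.astype(bool)).astype(np.uint8);dm=cv2.morphologyEx(dm,cv2.MORPH_CLOSE,np.ones((3,3)));dm=cv2.morphologyEx(dm,cv2.MORPH_OPEN,np.ones((3,3)))
    for cn in cv2.findContours(dm,0,1)[0]:
        if cv2.contourArea(cn)>150:
            e=cv2.fitEllipse(cv2.convexHull(cn));print(n,t,np.array(e[0]),e[1],ray(n,*e[0],20)[:2])
s=status.observe();print(s["orientation"],s["tcp_pos"])
E
```

```text
top ((589.552978515625, 21.571380615234375), (459.0914611816406, 109.80888366699219), 11.932882308959961)
top 59.0 [271.2 260.6] (17.880891799926758, 19.668752670288086) [398.5 -19.1]
top 59.0 [253.5 183.8] (35.72764205932617, 121.51154327392578) [587.9  21.1]
top 59.0 [236.6 109. ] (19.659406661987305, 32.90186309814453) [777.1  60.1]
scene ((590.2528076171875, 24.201202392578125), (460.1589050292969, 111.08271789550781), 11.952128410339355)
scene 96.0 [236.8 229. ] (51.590492248535156, 121.9022445678711) [660.4  33.7]
scene 96.0 [270.6 160.4] (20.911514282226562, 21.807559967041016) [371.6 -31.7]
[[ 0.9  0.4 -0. ]
 [ 0.4 -0.9  0. ]
 [ 0.  -0.  -1. ]] [ 250.4 -544.8  301.8]
```

```bash
cat > d.py <<'E'
import sys; from h import *
np.set_printoptions(precision=4,suppress=True)
s=status.observe();R=s["orientation"];u=np.array([np.cos(np.radians(11.94)),np.sin(np.radians(11.94))])
print("t",s["clock"],"tcp",s["tcp_pos"],"w",round(93*s["width"],1),"gf",round(float(s["grip_force"]),1),"yaw",np.degrees(np.arctan2(R[1,0],R[0,0]))-11.94,"tilt",R[:2,2])
for a in sys.argv[1:]:
    T=np.array(eval(a));print(a,(R.T@(T-s["tcp_pos"]))/1000)
E
python3 d.py 427.9,-353.5,200 427.9,-353.5,95
```

```text
t 0.1 tcp [ 250.4191 -544.824   301.802 ] w 93.3 gf 0.0 yaw 12.743166021747895 tilt [-0.0006  0.0016]
427.9,-353.5,200 [ 0.2412 -0.0996  0.102 ]
427.9,-353.5,95 [ 0.2411 -0.0994  0.207 ]
```

Emit:
arm_command:
  targets:
    - [0.241,-0.0995,0.09,0,0,12.75,0.093]
    - [0.241,-0.0995,0.09,0,0,12.75,0.093]
    - [0.241,-0.0995,0.09,0,0,12.75,0.093]
    - [0.241,-0.0995,0.09,0,0,12.75,0.093]
    - [0.241,-0.0995,0.09,0,0,12.75,0.093]
    - [0.241,-0.0995,0.09,0,0,12.75,0.093]
    - [0.241,-0.0995,0.09,0,0,12.75,0.093]
    - [0.241,-0.0995,0.09,0,0,12.75,0.093]

```text
clock: 0.9
tcp_pos: [428.0, -353.7, 212.3]
orientation: [[0.978, 0.208, -0.001], [0.208, -0.978, 0.0], [-0.001, -0.001, -1.0]]
contact_force: [-0.5, -0.8, 1.6]
width: 0.999
grip_force: 0.0
```

```bash
python3 d.py 427.9,-353.5,95
```

```text
t 0.9 tcp [ 427.9696 -353.7213  212.3151] w 92.9 gf 0.0 yaw 0.08769534106798993 tilt [-0.001   0.0004]
427.9,-353.5,95 [ 0.0001 -0.0002  0.1173]
```

Emit:
arm_command:
  targets:
    - [0,0,0.04,0,0,0,0.093]
    - [0,0,0.08,0,0,0,0.093]
    - [0,0,0.117,0,0,0,0.093]
    - [0,0,0.117,0,0,0,0.093]
    - [0,0,0.117,0,0,0,0.05]
    - [0,0,0.117,0,0,0,0.05]
    - [0,0,0.117,0,0,0,0.05]
    - [0,0,0.117,0,0,0,0.05]

```text
clock: 1.7
tcp_pos: [428.9, -355.1, 97.8]
orientation: [[0.978, 0.207, 0.002], [0.207, -0.978, -0.002], [0.002, 0.003, -1.0]]
contact_force: [0.7, -0.7, -0.2]
width: 0.705
grip_force: 0.0
```

Emit:
arm_command:
  targets:
    - [0,0,0,0,0,0,0.04]
    - [0,0,0,0,0,0,0.04]
    - [0,0,0,0,0,0,0.04]
    - [0,0,0,0,0,0,0.04]

```text
clock: 2.1
tcp_pos: [428.6, -354.6, 96.9]
orientation: [[0.978, 0.207, 0.001], [0.207, -0.978, -0.001], [0.001, 0.001, -1.0]]
contact_force: [-2.2, 0.6, 6.6]
width: 0.607
grip_force: 29.6
```

```bash
python3 d.py; python3 - <<'E'
from h import *
p,_=get_image("scene");cv2.imwrite("pics/s1.png",cv2.resize(p[60:200,60:260,::-1],None,fx=3,fy=3))
E
```

```text
t 2.1 tcp [ 428.5521 -354.5864   96.9002] w 56.4 gf 29.6 yaw 0.00575382198411134 tilt [ 0.0011 -0.0012]
```

View pics/s1.png

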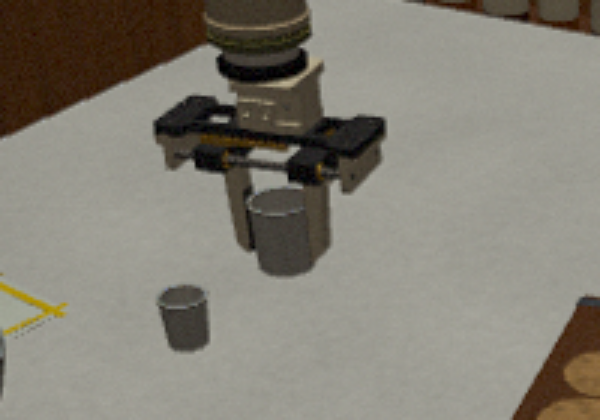

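Emit:
arm_command:
  targets:
    - [0,0,-0.03,0,0,0,0.04]
    - [0,0,-0.08,0,0,0,0.04]
    - [0,0,-0.12,0,0,0,0.04]
    - [0,0,-0.14,0,0,0,0.04]
    - [0,0,-0.14,0,0,0,0.04]

```text
clock: 2.65
tcp_pos: [429.5, -355.4, 240.0]
orientation: [[0.978, 0.207, 0.005], [0.207, -0.978, -0.005], [0.004, 0.006, -1.0]]
contact_force: [0.2, -1.0, -1.1]
width: 0.605
grip_force: 29.7
```

```bash
python3 d.py 483.7,0.4,237 483.7,0.4,117
```

```text
t 2.65 tcp [ 429.4599 -355.4448  239.9728] w 56.3 gf 29.7 yaw 0.003210303783793833 tilt [ 0.0051 -0.0051]
483.7,0.4,237 [ 0.1267 -0.3369  0.0014]
483.7,0.4,117 [ 0.1262 -0.3377  0.1214]
```

Emit:
arm_command:
  targets:
    - [0.127,-0.337,0,0,0,0,0.04]
    - [0.127,-0.337,0,0,0,0,0.04]
    - [0.127,-0.337,0,0,0,0,0.04]
    - [0.127,-0.337,0,0,0,0,0.04]
    - [0.127,-0.337,0,0,0,0,0.04]
    - [0.127,-0.337,0,0,0,0,0.04]
    - [0.127,-0.337,0,0,0,0,0.04]
    - [0.127,-0.337,0,0,0,0,0.04]

```text
clock: 3.45
tcp_pos: [481.7, 6.4, 233.5]
orientation: [[0.977, 0.211, -0.003], [0.211, -0.977, 0.002], [-0.002, -0.003, -1.0]]
contact_force: [-0.4, -0.1, -1.8]
width: 0.606
grip_force: 29.7
```

Emit:
arm_command:
  targets:
    - [0,0,0,0,0,0,0.04]
    - [0,0,0,0,0,0,0.04]
    - [0,0,0,0,0,0,0.04]
    - [0,0,0,0,0,0,0.04]

```text
clock: 3.85
tcp_pos: [482.4, 0.4, 235.4]
orientation: [[0.979, 0.205, -0.0], [0.205, -0.979, -0.0], [-0.001, 0.0, -1.0]]
contact_force: [-0.1, 0.9, -0.9]
width: 0.607
grip_force: 29.7
```

```bash
sed -i 's|(R.T@(T-|(np.array([[u[0],u[1],0],[u[1],-u[0],0],[0,0,-1]])@(T-|' d.py; python3 d.py 483.7,0.4,119
```

```text
t 3.85 tcp [482.4245   0.3969 235.405 ] w 56.5 gf 29.7 yaw -0.13670981347365618 tilt [-0.0005 -0.0002]
483.7,0.4,119 [0.0012 0.0003 0.1164]
```

Emit:
arm_command:
  targets:
    - [0.0012,0.0003,0.03,0,0,0,0.04]
    - [0.0012,0.0003,0.06,0,0,0,0.04]
    - [0.0012,0.0003,0.09,0,0,0,0.04]
    - [0.0012,0.0003,0.11,0,0,0,0.04]
    - [0.0012,0.0003,0.113,0,0,0,0.04]
    - [0.0012,0.0003,0.113,0,0,0,0.04]
    - [0.0012,0.0003,0.113,0,0,0,0.04]

```text
clock: 4.55
tcp_pos: [484.8, 1.3, 124.2]
orientation: [[0.979, 0.206, 0.002], [0.206, -0.979, -0.0], [0.002, 0.001, -1.0]]
contact_force: [0.6, 0.1, -0.7]
width: 0.605
grip_force: 29.7
```

```bash
python3 d.py 483.7,0.4,117.2;  python3 - <<'E'
from h import *
p,_=get_image("scene");cv2.imwrite("pics/s2.png",cv2.resize(p[100:290,170:340,::-1],None,fx=3,fy=3))
E
```

```text
t 4.55 tcp [484.7927   1.2724 124.2134] w 56.3 gf 29.7 yaw -0.051115610219717666 tilt [ 0.0021 -0.0002]
483.7,0.4,117.2 [-0.0012  0.0006  0.007 ]
```

View pics/s2.png

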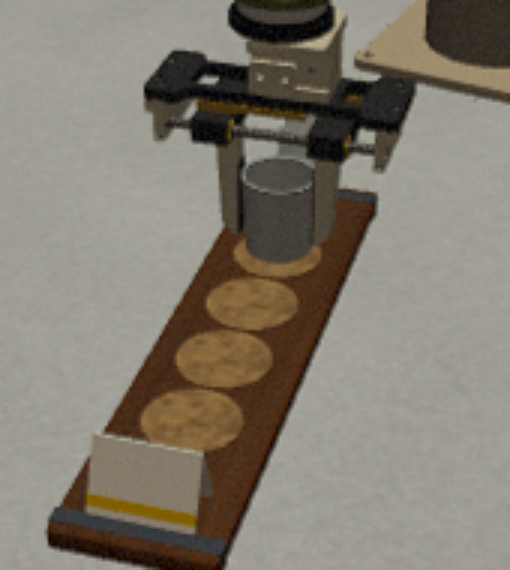

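Emit:
arm_command:
  targets:
    - [0,0,0.003,0,0,0,0.04]
    - [0,0,0.005,0,0,0,0.04]
    - [0,0,0.005,0,0,0,0.04]
    - [0,0,0.005,0,0,0,0.04]

```text
clock: 5.0
tcp_pos: [483.8, 1.9, 117.8]
orientation: [[0.978, 0.207, -0.0], [0.207, -0.978, -0.0], [-0.0, 0.0, -1.0]]
contact_force: [-0.6, 0.3, -0.4]
width: 0.602
grip_force: 29.7
```

```bash
python3 d.py 483.7,0.4,117
```

```text
t 5.0 tcp [483.8041   1.8629 117.7716] w 56.0 gf 29.7 yaw 0.00303923244812232 tilt [-0. -0.]
483.7,0.4,117 [-0.0004  0.0014  0.0008]
```

Emit:
arm_command:
  targets:
    - [0,0.001,0,0,0,0,0.04]
    - [0,0.001,0.001,0,0,0,0.04]
    - [0,0.001,0.001,0,0,0,0.04]
    - [0,0.001,0.001,0,0,0,0.093]
    - [0,0.001,0.001,0,0,0,0.093]
    - [0,0.001,0.001,0,0,0,0.093]
    - [0,0.001,0.001,0,0,0,0.093]

```text
clock: 5.7
tcp_pos: [484.0, 0.8, 116.7]
orientation: [[0.978, 0.207, -0.0], [0.207, -0.978, 0.0], [-0.0, -0.0, -1.0]]
contact_force: [0.2, 0.0, 0.2]
width: 0.899
grip_force: 0.0
```

Emit:
arm_command:
  targets:
    - [0,0,0,0,0,0,0.093]
    - [0,0,-0.02,0,0,0,0.093]
    - [0,0,-0.06,0,0,0,0.093]
    - [0,0,-0.1,0,0,0,0.093]
    - [0,0,-0.14,0,0,0,0.093]

```text
clock: 6.2
tcp_pos: [483.6, 0.9, 258.1]
orientation: [[0.978, 0.207, -0.001], [0.207, -0.978, 0.0], [-0.001, -0.0, -1.0]]
contact_force: [1.1, -0.1, -0.7]
width: 1.003
grip_force: 0.0
```

```bash
python3 d.py 576.8,-341.5,200;  python3 - <<'E'
from h import *
p,d=get_image("scene");cv2.imwrite("pics/s3.png",cv2.resize(p[100:290,170:340,::-1],None,fx=3,fy=3))
P=world("scene",d);z=P[...,2]; q=P[(z>76)&(z<86)&(abs(P[...,1])<60)&(P[...,0]>440)&(P[...,0]<540)]
print((q.min(0)+q.max(0))/2,np.ptp(q,axis=0))
E
```

```text
t 6.2 tcp [483.634    0.8625 258.0608] w 93.3 gf 0.0 yaw -0.0066610266740383395 tilt [-0.0005  0.    ]
576.8,-341.5,200 [0.0203 0.3542 0.0581]
[484.3   2.5  80.8] [60.9 57.9  9.6]
```

View pics/s3.png

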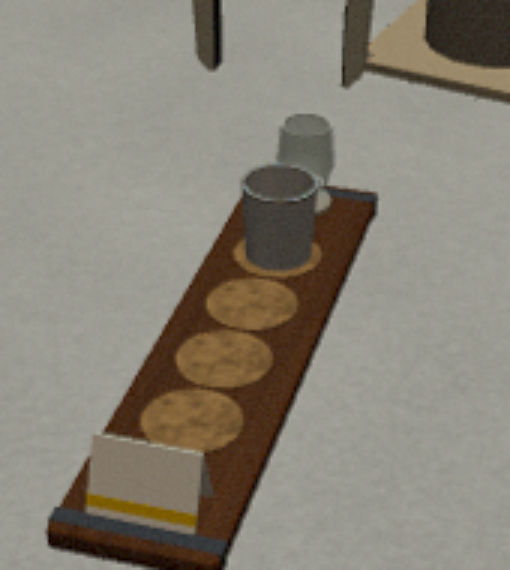

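Emit:
arm_command:
  targets:
    - [0.02,0.354,0.05,0,0,0,0.093]
    - [0.02,0.354,0.05,0,0,0,0.093]
    - [0.02,0.354,0.05,0,0,0,0.093]
    - [0.02,0.354,0.05,0,0,0,0.093]
    - [0.02,0.354,0.05,0,0,0,0.093]
    - [0.02,0.354,0.05,0,0,0,0.093]
    - [0.02,0.354,0.05,0,0,0,0.093]
    - [0.02,0.354,0.05,0,0,0,0.093]

```text
clock: 7.05
tcp_pos: [575.9, -346.1, 203.8]
orientation: [[0.979, 0.203, -0.002], [0.203, -0.979, 0.0], [-0.002, -0.001, -1.0]]
contact_force: [-0.8, 0.3, -0.0]
width: 1.0
grip_force: 0.0
```

Emit:
arm_command:
  targets:
    - [0,0,0,0,0,0,0.093]
    - [0,0,0,0,0,0,0.093]
    - [0,0,0,0,0,0,0.093]

```text
clock: 7.35
tcp_pos: [577.1, -339.9, 207.4]
orientation: [[0.978, 0.208, 0.001], [0.208, -0.978, -0.0], [0.001, 0.0, -1.0]]
contact_force: [0.3, -0.1, 0.8]
width: 0.997
grip_force: 0.0
```

```bash
python3 d.py 576.8,-341.5,93
```

```text
t 7.35 tcp [ 577.0789 -339.8923  207.392 ] w 92.7 gf 0.0 yaw 0.07706892762869444 tilt [ 0.0006 -0.    ]
576.8,-341.5,93 [-0.0006  0.0015  0.1144]
```

Emit:
arm_command:
  targets:
    - [-0.0005,0.001,0.04,0,0,0,0.093]
    - [-0.0005,0.001,0.08,0,0,0,0.093]
    - [-0.0005,0.001,0.114,0,0,0,0.093]
    - [-0.0005,0.001,0.114,0,0,0,0.093]
    - [-0.0005,0.001,0.114,0,0,0,0.093]
    - [-0.0005,0.001,0.114,0,0,0,0.093]
    - [-0.0005,0.001,0.114,0,0,0,0.02]
    - [-0.0005,0.001,0.114,0,0,0,0.02]

```text
clock: 8.15
tcp_pos: [577.6, -343.1, 95.2]
orientation: [[0.978, 0.207, 0.003], [0.207, -0.978, -0.002], [0.002, 0.003, -1.0]]
contact_force: [0.4, -0.1, 0.2]
width: 0.874
grip_force: 0.0
```

Emit:
arm_command:
  targets:
    - [0,0,0,0,0,0,0.02]
    - [0,0,0,0,0,0,0.02]
    - [0,0,0,0,0,0,0.02]
    - [0,0,0,0,0,0,0.02]
    - [0,0,0,0,0,0,0.02]
    - [0,0,0,0,0,0,0.02]

```text
clock: 8.75
tcp_pos: [576.4, -342.4, 92.6]
orientation: [[0.978, 0.207, -0.0], [0.207, -0.978, 0.0], [-0.0, -0.0, -1.0]]
contact_force: [0.3, -0.2, -0.3]
width: 0.413
grip_force: 30.0
```

```bash
python3 d.py 624.6,30.1,233
```

```text
t 8.75 tcp [ 576.4175 -342.4372   92.5693] w 38.4 gf 30.0 yaw -0.008866890720568676 tilt [-0.0002  0.0002]
624.6,30.1,233 [ 0.1242 -0.3545 -0.1404]
```

Emit:
arm_command:
  targets:
    - [0,0,-0.04,0,0,0,0.02]
    - [0,0,-0.09,0,0,0,0.02]
    - [0,0,-0.13,0,0,0,0.02]
    - [0,0,-0.13,0,0,0,0.02]
    - [0.046,-0.13,-0.13,0,0,0,0.02]
    - [0.046,-0.13,-0.13,0,0,0,0.02]
    - [0.07,-0.2,-0.13,0,0,0,0.02]
    - [0.124,-0.354,-0.13,0,0,0,0.02]

```text
clock: 9.55
tcp_pos: [601.8, -142.3, 221.8]
orientation: [[0.979, 0.206, -0.001], [0.206, -0.979, 0.0], [-0.001, -0.001, -1.0]]
contact_force: [0.8, -0.2, -0.4]
width: 0.413
grip_force: 30.0
```

```bash
python3 d.py 624.6,30.1,223
```

```text
t 9.55 tcp [ 601.8471 -142.3246  221.8169] w 38.4 gf 30.0 yaw -0.040653732056489034 tilt [-0.0009  0.0003]
624.6,30.1,223 [ 0.0579 -0.164  -0.0012]
```

Emit:
arm_command:
  targets:
    - [0.055,-0.155,0,0,0,0,0.02]
    - [0.055,-0.155,0,0,0,0,0.02]
    - [0.055,-0.155,0,0,0,0,0.02]
    - [0.055,-0.155,0,0,0,0,0.02]
    - [0.055,-0.155,0,0,0,0,0.02]
    - [0.055,-0.155,0,0,0,0,0.02]
    - [0.055,-0.155,0,0,0,0,0.02]

```text
clock: 10.25
tcp_pos: [623.9, 17.3, 222.3]
orientation: [[0.979, 0.205, -0.001], [0.205, -0.979, -0.0], [-0.001, 0.0, -1.0]]
contact_force: [0.3, -1.0, -0.5]
width: 0.413
grip_force: 30.0
```

```bash
python3 d.py 624.6,30.1,118
```

```text
t 10.25 tcp [623.8862  17.2854 222.3455] w 38.4 gf 30.0 yaw -0.09480445954227079 tilt [-0.0006 -0.0005]
624.6,30.1,118 [ 0.0033 -0.0124  0.1043]
```

Emit:
arm_command:
  targets:
    - [0.003,-0.0125,0,0,0,0,0.02]
    - [0.003,-0.0125,0.04,0,0,0,0.02]
    - [0.003,-0.0125,0.08,0,0,0,0.02]
    - [0.003,-0.0125,0.104,0,0,0,0.02]
    - [0.003,-0.0125,0.104,0,0,0,0.02]
    - [0.003,-0.0125,0.104,0,0,0,0.02]
    - [0.003,-0.0125,0.104,0,0,0,0.02]
    - [0.003,-0.0125,0.104,0,0,0,0.02]

```text
clock: 11.05
tcp_pos: [625.8, 31.6, 121.2]
orientation: [[0.978, 0.206, 0.004], [0.206, -0.978, -0.0], [0.004, 0.001, -1.0]]
contact_force: [-0.0, 0.1, -1.2]
width: 0.412
grip_force: 30.0
```

```bash
python3 d.py 624.6,30.1,112.8
```

```text
t 11.05 tcp [625.848   31.5787 121.208 ] w 38.3 gf 30.0 yaw -0.026118304540100112 tilt [ 0.0038 -0.0001]
624.6,30.1,112.8 [-0.0015  0.0012  0.0084]
```

Emit:
arm_command:
  targets:
    - [0,0.0005,0.002,0,0,0,0.02]
    - [0,0.0005,0.005,0,0,0,0.02]
    - [0,0.0005,0.005,0,0,0,0.02]
    - [0,0.0005,0.005,0,0,0,0.02]
    - [0,0.0005,0.005,0,0,0,0.02]

```text
clock: 11.55
tcp_pos: [624.5, 31.2, 113.7]
orientation: [[0.978, 0.207, -0.0], [0.207, -0.978, -0.0], [-0.0, 0.0, -1.0]]
contact_force: [0.3, -0.5, -0.4]
width: 0.412
grip_force: 30.0
```

```bash
python3 d.py 624.6,30.1,112.8
```

```text
t 11.55 tcp [624.4718  31.2372 113.6912] w 38.3 gf 30.0 yaw -0.006429374505605878 tilt [-0.0001 -0.    ]
624.6,30.1,112.8 [-0.0001  0.0011  0.0009]
```

Emit:
arm_command:
  targets:
    - [0,0.0005,0.001,0,0,0,0.02]
    - [0,0.0005,0.001,0,0,0,0.02]
    - [0,0.0005,0.001,0,0,0,0.093]
    - [0,0.0005,0.001,0,0,0,0.093]
    - [0,0.0005,0.001,0,0,0,0.093]
    - [0,0.0005,0.001,0,0,0,0.093]
    - [0,0.0005,0.001,0,0,0,0.093]

```text
clock: 12.25
tcp_pos: [624.6, 30.8, 112.8]
orientation: [[0.978, 0.207, 0.0], [0.207, -0.978, -0.0], [0.0, 0.0, -1.0]]
contact_force: [0.6, -0.2, 0.1]
width: 0.793
grip_force: 0.0
```

Emit:
arm_command:
  targets:
    - [0,0,0,0,0,0,0.093]
    - [0,0,-0.02,0,0,0,0.093]
    - [0,0,-0.06,0,0,0,0.093]
    - [0,0,-0.1,0,0,0,0.093]
    - [0,0,-0.12,0,0,0,0.093]

```text
clock: 12.75
tcp_pos: [626.0, 30.7, 237.3]
orientation: [[0.978, 0.207, 0.005], [0.207, -0.978, -0.0], [0.005, 0.001, -1.0]]
contact_force: [1.2, -0.1, 0.1]
width: 1.002
grip_force: 0.0
```

```bash
python3 d.py 582.2,368.9,205; cat > chk.py <<'E'
from h import *
import sys
p,d=get_image("scene");cv2.imwrite("pics/%s.png"%sys.argv[1],cv2.resize(p[100:290,170:340,::-1],None,fx=3,fy=3))
P=world("scene",d);z=P[...,2]
for k,h,i in (("a",64,-108),("b",54,-36),("c",44,36),("d",34,108)):
    c=np.array([590.2,24.2])+i*np.array([.978,.207])
    q=P[(z>20+h-6)&(z<20+h+4)&(np.hypot(P[...,0]-c[0],P[...,1]-c[1])<45)]
    if len(q)>5: print(k,"off mid",(q.min(0)+q.max(0))[:2]/2-c,np.ptp(q,axis=0),"zmax",q[:,2].max())
E
python3 chk.py s4
```

```text
t 12.75 tcp [626.0276  30.7391 237.307 ] w 93.2 gf 0.0 yaw -0.0033938089891911716 tilt [ 0.0054 -0.0002]
582.2,368.9,205 [ 0.0271 -0.3399  0.0323]
a off mid [-1.1  0.4] [59.  56.9  9.3] zmax 87.3945110063222
c off mid [1.1 0. ] [41.7 40.7  9.5] zmax 67.50694881901188
```

Placed within about 1 mm. Next: measure_60.

Emit:
arm_command:
  targets:
    - [0.028,-0.34,0.03,0,0,0,0.093]
    - [0.028,-0.34,0.03,0,0,0,0.093]
    - [0.028,-0.34,0.03,0,0,0,0.093]
    - [0.028,-0.34,0.03,0,0,0,0.093]
    - [0.028,-0.34,0.03,0,0,0,0.093]
    - [0.028,-0.34,0.03,0,0,0,0.093]
    - [0.028,-0.34,0.03,0,0,0,0.093]
    - [0.028,-0.34,0.03,0,0,0,0.093]

```text
clock: 13.6
tcp_pos: [579.1, 374.4, 200.9]
orientation: [[0.977, 0.212, -0.002], [0.212, -0.977, 0.001], [-0.002, -0.001, -1.0]]
contact_force: [-0.6, -0.0, -0.0]
width: 0.998
grip_force: 0.0
```

Emit:
arm_command:
  targets:
    - [0,0,0,0,0,0,0.093]
    - [0,0,0,0,0,0,0.093]
    - [0,0,0,0,0,0,0.093]
    - [0,0,0,0,0,0,0.093]

```text
clock: 14.0
tcp_pos: [582.3, 367.9, 203.0]
orientation: [[0.979, 0.205, 0.0], [0.205, -0.979, 0.0], [0.0, 0.0, -1.0]]
contact_force: [0.2, -0.7, 0.9]
width: 0.997
grip_force: 0.0
```

```bash
python3 d.py 582.2,368.9,94
```

```text
t 14.0 tcp [582.3089 367.8874 202.999 ] w 92.7 gf 0.0 yaw -0.11473507754382695 tilt [0.0003 0.    ]
582.2,368.9,94 [ 0.0001 -0.001   0.109 ]
```

Emit:
arm_command:
  targets:
    - [0,-0.0005,0.04,0,0,0,0.093]
    - [0,-0.0005,0.08,0,0,0,0.093]
    - [0,-0.0005,0.109,0,0,0,0.093]
    - [0,-0.0005,0.109,0,0,0,0.093]
    - [0,-0.0005,0.109,0,0,0,0.093]
    - [0,-0.0005,0.109,0,0,0,0.093]
    - [0,-0.0005,0.109,0,0,0,0.03]
    - [0,-0.0005,0.109,0,0,0,0.03]

```text
clock: 14.8
tcp_pos: [582.7, 370.2, 96.0]
orientation: [[0.978, 0.207, 0.003], [0.207, -0.978, 0.002], [0.003, -0.001, -1.0]]
contact_force: [0.6, -1.2, -0.3]
width: 0.874
grip_force: 0.0
```

Emit:
arm_command:
  targets:
    - [0,0,0,0,0,0,0.03]
    - [0,0,0,0,0,0,0.03]
    - [0,0,0,0,0,0,0.03]
    - [0,0,0,0,0,0,0.03]
    - [0,0,0,0,0,0,0.03]

```text
clock: 15.3
tcp_pos: [581.5, 369.6, 93.6]
orientation: [[0.978, 0.207, -0.0], [0.207, -0.978, -0.0], [-0.0, 0.0, -1.0]]
contact_force: [0.3, 0.2, 0.1]
width: 0.492
grip_force: 29.9
```

```bash
python3 d.py 554.2,15.3,234
```

```text
t 15.3 tcp [581.5244 369.6224  93.618 ] w 45.8 gf 29.9 yaw -0.007653578572439201 tilt [-0.0002 -0.0002]
554.2,15.3,234 [-0.1     0.341  -0.1404]
```

Emit:
arm_command:
  targets:
    - [0,0,-0.04,0,0,0,0.03]
    - [0,0,-0.09,0,0,0,0.03]
    - [0,0,-0.135,0,0,0,0.03]
    - [-0.015,0.05,-0.135,0,0,0,0.03]
    - [-0.03,0.1,-0.135,0,0,0,0.03]
    - [-0.044,0.15,-0.135,0,0,0,0.03]
    - [-0.058,0.2,-0.135,0,0,0,0.03]
    - [-0.072,0.245,-0.135,0,0,0,0.03]

```text
clock: 16.1
tcp_pos: [561.8, 118.6, 228.8]
orientation: [[0.978, 0.207, 0.0], [0.207, -0.978, -0.0], [0.0, 0.0, -1.0]]
contact_force: [0.7, -0.5, -0.2]
width: 0.491
grip_force: 29.9
```

Emit:
arm_command:
  targets:
    - [-0.014,0.048,0,0,0,0,0.03]
    - [-0.028,0.096,0,0,0,0,0.03]
    - [-0.028,0.096,0,0,0,0,0.03]
    - [-0.028,0.096,0,0,0,0,0.03]
    - [-0.028,0.096,0,0,0,0,0.03]
    - [-0.028,0.096,0,0,0,0,0.03]

```text
clock: 16.7
tcp_pos: [554.8, 22.2, 228.7]
orientation: [[0.978, 0.209, -0.0], [0.209, -0.978, 0.0], [-0.0, -0.0, -1.0]]
contact_force: [0.1, 0.5, -0.9]
width: 0.492
grip_force: 29.9
```

```bash
python3 d.py 554.2,15.3,119
```

```text
t 16.7 tcp [554.8162  22.1527 228.6653] w 45.8 gf 29.9 yaw 0.10009490559118994 tilt [-0.0001  0.0003]
554.2,15.3,119 [-0.002   0.0066  0.1097]
```

Emit:
arm_command:
  targets:
    - [-0.0025,0.006,0,0,0,0,0.03]
    - [-0.0025,0.006,0.04,0,0,0,0.03]
    - [-0.0025,0.006,0.08,0,0,0,0.03]
    - [-0.0025,0.006,0.109,0,0,0,0.03]
    - [-0.0025,0.006,0.109,0,0,0,0.03]
    - [-0.0025,0.006,0.109,0,0,0,0.03]
    - [-0.0025,0.006,0.109,0,0,0,0.03]
    - [-0.0025,0.006,0.109,0,0,0,0.03]

```text
clock: 17.5
tcp_pos: [555.1, 14.4, 122.1]
orientation: [[0.978, 0.207, 0.004], [0.207, -0.978, -0.0], [0.004, 0.001, -1.0]]
contact_force: [-0.4, 1.2, -0.3]
width: 0.487
grip_force: 30.0
```

Emit:
arm_command:
  targets:
    - [0,0,0.003,0,0,0,0.03]
    - [0,0,0.003,0,0,0,0.03]
    - [0,0,0.003,0,0,0,0.03]
    - [0,0,0.003,0,0,0,0.03]

```text
clock: 17.9
tcp_pos: [553.6, 14.3, 116.9]
orientation: [[0.978, 0.207, 0.0], [0.207, -0.978, -0.0], [0.0, 0.0, -1.0]]
contact_force: [-0.5, 0.8, 0.2]
width: 0.491
grip_force: 30.0
```

```bash
python3 d.py 553.7,15.6,113.8
```

```text
t 17.9 tcp [553.5663  14.3083 116.8566] w 45.7 gf 30.0 yaw -0.00909293215768514 tilt [ 0.0001 -0.    ]
553.7,15.6,113.8 [ 0.0004 -0.0012  0.0031]
```

Emit:
arm_command:
  targets:
    - [0.0004,-0.0012,0.002,0,0,0,0.03]
    - [0.0004,-0.0012,0.003,0,0,0,0.03]
    - [0.0004,-0.0012,0.003,0,0,0,0.03]
    - [0.0004,-0.0012,0.003,0,0,0,0.093]
    - [0.0004,-0.0012,0.003,0,0,0,0.093]
    - [0.0004,-0.0012,0.003,0,0,0,0.093]
    - [0.0004,-0.0012,0.003,0,0,0,0.093]
    - [0.0004,-0.0012,0.003,0,0,0,0.093]

```text
clock: 18.7
tcp_pos: [553.7, 15.6, 113.8]
orientation: [[0.978, 0.207, 0.0], [0.207, -0.978, -0.0], [0.0, 0.0, -1.0]]
contact_force: [-0.3, 0.6, -0.1]
width: 0.873
grip_force: 0.0
```

Emit:
arm_command:
  targets:
    - [0,0,0,0,0,0,0.093]
    - [0,0,-0.02,0,0,0,0.093]
    - [0,0,-0.06,0,0,0,0.093]
    - [0,0,-0.1,0,0,0,0.093]
    - [0,0,-0.12,0,0,0,0.093]

```text
clock: 19.2
tcp_pos: [555.1, 15.5, 238.0]
orientation: [[0.978, 0.207, 0.005], [0.207, -0.978, -0.0], [0.005, 0.001, -1.0]]
contact_force: [0.7, -0.5, -0.3]
width: 1.0
grip_force: 0.0
```

```bash
python3 d.py 450.9,297.2,200; python3 chk.py s5
```

```text
t 19.2 tcp [555.0584  15.5195 237.986 ] w 93.0 gf 0.0 yaw -0.0031404834867672093 tilt [ 0.0051 -0.0003]
450.9,297.2,200 [-0.0436 -0.2971  0.038 ]
a off mid [-0.3  1.2] [58.4 58.9  9.2] zmax 87.24542869159438
b off mid [-9.3 -0.3] [66.8 48.7  9.3] zmax 77.2670955607789
c off mid [ 1.1 -0.4] [45.2 40.4  8.7] zmax 66.71837446828386
```

Emit:
arm_command:
  targets:
    - [-0.0425,-0.297,0.036,0,0,0,0.093]
    - [-0.0425,-0.297,0.036,0,0,0,0.093]
    - [-0.0425,-0.297,0.036,0,0,0,0.093]
    - [-0.0425,-0.297,0.036,0,0,0,0.093]
    - [-0.0425,-0.297,0.036,0,0,0,0.093]
    - [-0.0425,-0.297,0.036,0,0,0,0.093]
    - [-0.0425,-0.297,0.036,0,0,0,0.093]
    - [-0.0425,-0.297,0.036,0,0,0,0.093]

```text
clock: 20.05
tcp_pos: [449.7, 298.2, 196.9]
orientation: [[0.978, 0.21, -0.001], [0.21, -0.978, -0.001], [-0.001, 0.001, -1.0]]
contact_force: [-0.5, 0.1, 0.7]
width: 0.999
grip_force: 0.0
```

Emit:
arm_command:
  targets:
    - [0,0,0,0,0,0,0.093]
    - [0,0,0,0,0,0,0.093]
    - [0,0,0,0,0,0,0.093]

```text
clock: 20.35
tcp_pos: [451.5, 296.2, 197.9]
orientation: [[0.979, 0.205, 0.0], [0.205, -0.979, 0.0], [0.0, 0.0, -1.0]]
contact_force: [-0.7, 0.6, -0.2]
width: 1.001
grip_force: 0.0
```

```bash
python3 d.py 450.9,297.2,89
```

```text
t 20.35 tcp [451.4861 296.1752 197.8947] w 93.1 gf 0.0 yaw -0.13252161629468162 tilt [0.0004 0.    ]
450.9,297.2,89 [-0.0004 -0.0011  0.1089]
```

Emit:
arm_command:
  targets:
    - [-0.0003,-0.0007,0.04,0,0,0,0.093]
    - [-0.0003,-0.0007,0.08,0,0,0,0.093]
    - [-0.0003,-0.0007,0.108,0,0,0,0.093]
    - [-0.0003,-0.0007,0.108,0,0,0,0.093]
    - [-0.0003,-0.0007,0.108,0,0,0,0.093]
    - [-0.0003,-0.0007,0.108,0,0,0,0.093]
    - [-0.0003,-0.0007,0.108,0,0,0,0.01]
    - [-0.0003,-0.0007,0.108,0,0,0,0.01]

```text
clock: 21.15
tcp_pos: [450.7, 298.2, 90.6]
orientation: [[0.978, 0.207, 0.001], [0.207, -0.978, 0.001], [0.001, -0.0, -1.0]]
contact_force: [-0.4, -0.0, 0.2]
width: 0.878
grip_force: 0.0
```

Emit:
arm_command:
  targets:
    - [0,0,0,0,0,0,0.01]
    - [0,0,0,0,0,0,0.01]
    - [0,0,0,0,0,0,0.01]
    - [0,0,0,0,0,0,0.01]
    - [0,0,0,0,0,0,0.01]
    - [0,0,0,0,0,0,0.01]
    - [0,0,0,0,0,0,0.01]

```text
clock: 21.85
tcp_pos: [450.2, 298.0, 89.7]
orientation: [[0.978, 0.207, -0.0], [0.207, -0.978, -0.0], [-0.0, 0.0, -1.0]]
contact_force: [0.1, -0.3, 0.3]
width: 0.319
grip_force: 30.0
```

```bash
python3 d.py 695.1,45,229
```

```text
t 21.85 tcp [450.2217 298.011   89.6974] w 29.7 gf 30.0 yaw -0.006290973603071848 tilt [-0.0001 -0.    ]
695.1,45,229 [ 0.1872  0.2982 -0.1393]
```

Emit:
arm_command:
  targets:
    - [0,0,-0.04,0,0,0,0.01]
    - [0,0,-0.09,0,0,0,0.01]
    - [0,0,-0.135,0,0,0,0.01]
    - [0.025,0.04,-0.135,0,0,0,0.01]
    - [0.05,0.08,-0.135,0,0,0,0.01]
    - [0.075,0.12,-0.135,0,0,0,0.01]
    - [0.1,0.16,-0.135,0,0,0,0.01]
    - [0.125,0.2,-0.135,0,0,0,0.01]

```text
clock: 22.65
tcp_pos: [615.0, 126.7, 224.7]
orientation: [[0.978, 0.207, 0.0], [0.207, -0.978, 0.0], [0.0, -0.0, -1.0]]
contact_force: [0.0, -0.3, 0.3]
width: 0.321
grip_force: 30.0
```

Emit:
arm_command:
  targets:
    - [0.025,0.04,0,0,0,0,0.01]
    - [0.05,0.08,0,0,0,0,0.01]
    - [0.062,0.098,0,0,0,0,0.01]
    - [0.062,0.098,0,0,0,0,0.01]
    - [0.062,0.098,0,0,0,0,0.01]
    - [0.062,0.098,0,0,0,0,0.01]

```text
clock: 23.25
tcp_pos: [694.1, 46.2, 224.5]
orientation: [[0.978, 0.208, -0.001], [0.208, -0.978, 0.0], [-0.001, -0.001, -1.0]]
contact_force: [-0.9, -0.2, 0.9]
width: 0.319
grip_force: 30.0
```

```bash
python3 d.py 694.6,44.9,115
```

```text
t 23.25 tcp [694.1317  46.1521 224.4521] w 29.6 gf 30.0 yaw 0.04346326804276757 tilt [-0.0009  0.0004]
694.6,44.9,115 [0.0002 0.0013 0.1095]
```

Emit:
arm_command:
  targets:
    - [0,0.001,0.04,0,0,0,0.01]
    - [0,0.001,0.08,0,0,0,0.01]
    - [0,0.001,0.108,0,0,0,0.01]
    - [0,0.001,0.109,0,0,0,0.01]
    - [0,0.001,0.109,0,0,0,0.01]
    - [0,0.001,0.109,0,0,0,0.01]
    - [0,0.001,0.109,0,0,0,0.01]

```text
clock: 23.95
tcp_pos: [696.4, 44.5, 118.7]
orientation: [[0.978, 0.207, 0.004], [0.207, -0.978, 0.0], [0.004, 0.001, -1.0]]
contact_force: [0.5, 0.0, 1.0]
width: 0.32
grip_force: 30.0
```

Emit:
arm_command:
  targets:
    - [0,0,0.003,0,0,0,0.01]
    - [0,0,0.003,0,0,0,0.01]
    - [0,0,0.003,0,0,0,0.01]
    - [0,0,0.003,0,0,0,0.01]

```text
clock: 24.35
tcp_pos: [695.0, 44.1, 112.8]
orientation: [[0.978, 0.207, -0.0], [0.207, -0.978, 0.0], [-0.0, -0.0, -1.0]]
contact_force: [-0.0, 0.4, -0.6]
width: 0.319
grip_force: 30.0
```

```bash
python3 d.py 694.6,44.9,109.9
```

```text
t 24.35 tcp [695.0207  44.0897 112.7553] w 29.6 gf 30.0 yaw -0.012988331010072685 tilt [-0.0001  0.    ]
694.6,44.9,109.9 [-0.0002 -0.0009  0.0029]
```

Emit:
arm_command:
  targets:
    - [0,-0.001,0.002,0,0,0,0.01]
    - [0,-0.001,0.003,0,0,0,0.01]
    - [0,-0.001,0.003,0,0,0,0.01]
    - [0,-0.001,0.003,0,0,0,0.08]
    - [0,-0.001,0.003,0,0,0,0.08]
    - [0,-0.001,0.003,0,0,0,0.08]
    - [0,-0.001,0.003,0,0,0,0.08]
    - [0,-0.001,0.003,0,0,0,0.08]

```text
clock: 25.15
tcp_pos: [694.9, 45.1, 109.8]
orientation: [[0.978, 0.207, 0.0], [0.207, -0.978, -0.0], [0.0, 0.0, -1.0]]
contact_force: [-0.1, -0.3, -0.4]
width: 0.7
grip_force: 0.0
```

Emit:
arm_command:
  targets:
    - [0,0,0,0,0,0,0.08]
    - [0,0,-0.02,0,0,0,0.08]
    - [0,0,-0.06,0,0,0,0.08]
    - [0,0,-0.1,0,0,0,0.08]
    - [0,0,-0.12,0,0,0,0.08]
    - [0,-0.05,-0.13,0,0,0,0.08]
    - [0,-0.1,-0.13,0,0,0,0.08]
    - [0,-0.15,-0.13,0,0,0,0.08]

```text
clock: 25.95
tcp_pos: [664.0, 192.0, 240.9]
orientation: [[0.979, 0.205, 0.002], [0.205, -0.979, 0.0], [0.002, -0.0, -1.0]]
contact_force: [0.3, 0.8, 0.4]
width: 0.86
grip_force: 0.0
```

Emit:
arm_command:
  targets:
    - [0,-0.05,0,0,0,0,0.08]
    - [0,-0.1,0,0,0,0,0.08]
    - [0,-0.1,0,0,0,0,0.08]
    - [0,-0.1,0,0,0,0,0.08]

```text
clock: 26.35
tcp_pos: [642.8, 290.1, 239.6]
orientation: [[0.978, 0.21, 0.0], [0.21, -0.978, -0.0], [-0.0, 0.0, -1.0]]
contact_force: [-0.0, 0.2, 0.1]
width: 0.86
grip_force: 0.0
```

```bash
python3 d.py; python3 chk.py s6; python3 - <<'E'
from h import *
p,_=get_image("top");cv2.imwrite("pics/t6.png",cv2.resize(p[80:290,190:320,::-1],None,fx=2.8,fy=2.8,interpolation=cv2.INTER_CUBIC))
E
```

```text
t 26.35 tcp [642.7741 290.1057 239.5979] w 80.0 gf 0.0 yaw 0.15427457790079124 tilt [ 0.     -0.0004]
a off mid [-1.9  0.2] [61.7 58.   8.1] zmax 86.17547813228907
b off mid [-10.1   0.7] [67.8 48.1  9.6] zmax 77.64272544089977
c off mid [ 0.7 -1. ] [41.2 41.   8.6] zmax 66.6392481618251
d off mid [0.1 0.1] [34.3 31.8  8.6] zmax 56.81143571973371
```

View pics/s6.png

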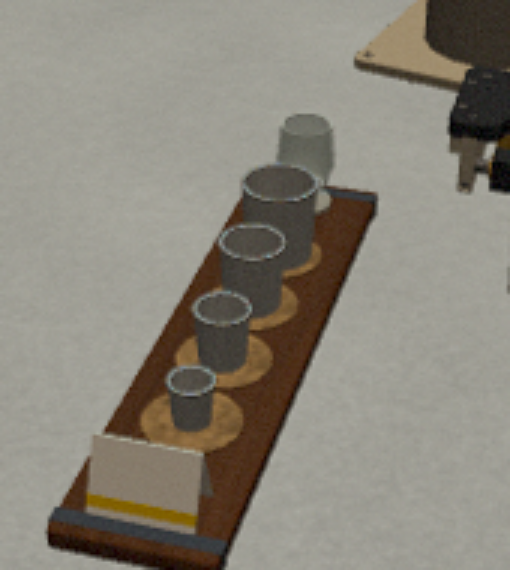

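View pics/t6.png

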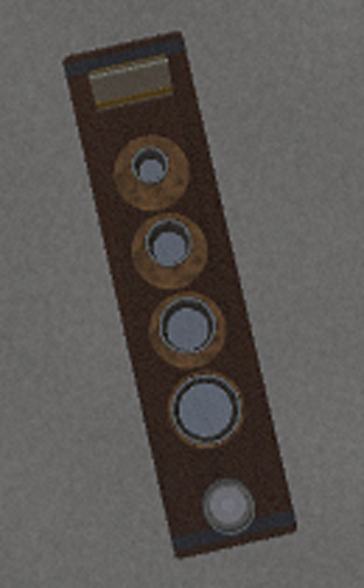

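The pictures show all four measures upright and centred on their discs, in order from the card: smallest at (192,400) in the scene crop, largest at (280,215). The card and the glass have not moved. The apparent shift of the rims in the top view is parallax.

```bash
python3 -c "
from workcell import order; print(order.sign_off())"
```

```text
the job is handed in; nothing more can be done
None
```

The job is handed in: the four measures stand upright on the discs, smallest next to the tent card and largest next to the glass, each within about 2 mm of its disc centre by the camera check, with the card and glass where they were, at about 26 s of the 104 s allowed.

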